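Set the focus collar of the engraving magnifier

TASK

Two stand magnifiers are bolted to the glass engravers' table. On the one that stands over the glass plate, turn the black focus collar around its barrel until the nose on the collar points the same way as the black index rib on top of the fixed eyepiece (on the side of the stand's pillar), and leave it resting in that click. Leave the other magnifier's collar as it is.

Things in the scene. Friction and masses are not known exactly. Their poses are not given: they have to be found in the camera images.
- focus_collar (a joint): collar of the magnifier over the glass plate: angle about the upright barrel axis, rad. 0 = nose at the eyepiece's index rib; growing = anticlockwise seen from above. Range -1.5 to 0.8, with a detent (click) every 0.35, 0 being one; about 0.1 N m turns it. Starts two to four clicks on the negative side: turn it anticlockwise. Let go within half a click of 0, it settles to 0.
- collar_grip (a point): point on the barrel axis half-way up that collar, turning with it. Black ring 52 mm across, 24 mm tall, with two upright ribbed grip flats, each 34 mm long, facing +y and -y, 56 mm face to face: pinch them from above. A nose with a white line sticks out along +x to 38 mm from the axis. The fixed aluminium eyepiece, 38 mm across, stands 8 mm above the collar.
- index_rib (a point): black index rib, 6 mm wide, on the rim of that magnifier's fixed eyepiece, centred 14 mm from the barrel axis; +x points outward from the axis, towards the pillar. Under the collar the barrel is 38 mm across, with nothing else within 85 mm of the axis for 25 mm down. Its foot is a grey rectangle, 210 x 150 mm, with a glass plate, 130 x 136 mm, over a drawing.
- spare_nose (a point): on the nose of the other magnifier's collar, 34 mm from its barrel axis; z is up, +x points outward from that barrel. That magnifier has the same head at the same height, but on a bare round foot 120 mm across with no glass. To be left alone.

How it is judged:
By the outcome, as a careful person would: the job done as asked, in the order asked, and still so for the second after the job is handed in, with the robot touching nothing.
It also fails if it takes over 32 s, if anything falls off the work surface, if the arm or the gripper's body presses on something with over 40 N, if the wrist force passes 120 N, or if a joint passes its speed limit or range.

ROBOT

A 6-joint arm with a two-finger parallel gripper is mounted at the origin on the work surface. World frame = base frame: x ahead of the robot, y to its left, z up, the work surface at z = 0. Lengths are in m, angles in rad, forces in N, time in s.
With the tool pointing down it reaches from about 0.35 to 0.725 m from the base axis. Payload 4.3 kg.
Tool frame: the origin (TCP) lies at the very end of the fingers, on their centre line; the grasp point (between the pads) lies 19 mm behind it; z points along the fingers, y is the line along which they close (so a half turn about z gives the same grasp; the last joint's range is limited). The gripper opens to 85 mm and grips with 20 to 120 N. Pads are 22 mm wide; open, the fingers measure 114 mm over their backs; the gripper's body (76 mm by 85 mm) begins 54 mm behind the grasp point. The pads swing forward as they close: fully open they stand 13 mm farther back than shut.
Start: joints at [-1.415, 0.377, 0.081, 1.274, 0, 1.46], TCP at [0.151, -0.555, 0.198] pointing down, gripper open.
Joint ranges: [-2.72, 2.72], [-0.84, 1.66], [-1.02, 1.22], [-1.77, 2.12], [-1.37, 1.28], [-3.14, 3.14]. Speed limits (rad/s): [2.57, 2.57, 3.14, 3.14, 3.14, 3.14].

INTERFACE

Orientations are given as a unit quaternion [w, x, y, z].
In Python, from bench import manip gives the robot as it stands.
- The arm moves only by the shell command python3 -m creep 'ROWS' [FORCE]. ROWS is JSON, a list of rows, each a list of 3 entries, a list of its own where there are three numbers: the shift along the tool's x, y, z in m, then the turn, a rotation vector about the tool's x, y, z in rad, then the finger opening in m, from 0 to 0.0854. A call has 1 to 12 rows; each row shifts and turns the commanded pose from where the row before left it, along the tool's axes as they then stand; what a row does not reach is not made up. A row lasts 1/10 s, in which the tool goes at most 50 mm and 8.59 degrees, less where a joint would pass 70% of its speed; a pose out of reach is approached as far as the arm can. A call with a gripper value outside its range is refused whole. The fingers move at their own pace and stop on an object; FORCE is the grip in N (left out, the last holds). Time passes only in rows, so rows that do not move let the fingers close. It gives the time, the measured TCP pose, the force, the opening and the grip force at its end, in the units of the state.
- manip.sense(): the state, without advancing time (a new reading comes with each control period).
- manip.snapshot(name): name is "scene" or "side" or "wrist"; returns (picture, depth): 420x560x3 uint8, red, green, blue; 420x560 float32, m along the optical axis (not along the pixel's ray), 0 where there is no reading.
- manip.camera_info(name): a dict with "fx", "fy", "cx", "cy" (pixels), "k1" (the pictures are not rectified: a ray, as slopes to the right and down, at radius r is drawn at 1 + k1 r^2 times it, then the intrinsics apply), "rvec" (rotation vector, rad) and "tvec" (3), from world to camera coordinates, as OpenCV has them; the wrist camera has in their place "hand_eye" (4x4, takes a point from camera to tool coordinates, whose origin is the TCP and whose axes are the flange's). Camera axes: x right, y down, z forward; pixel columns grow to the right and rows downward; lengths in m; the calibration is good to about 2 mm. A picture is of the moment at which its call begins: read the wrist's pose just before it. camera_info takes no time and is no camera call.
- manip.sign_off(): hands the job in; it is judged then, once.
The state is a dict: "time": time; "joint_positions": joint angles; "dq": joint speeds; "effort": joint torques, N m; "position": TCP position; "tcp_rot": TCP orientation; "contact_force": force on the tool from outside, world axes, zero at the start; "moment": the same for the moment, N m; "opening": opening from 0.0 (shut) to 1.0 (fully open); "grip_force": force on a finger pad.
Only numpy, scipy, OpenCV 4.12 (cv2) and the standard library are available. Lean on these libraries where they do the work, as an engineer would, in place of code of your own. Each camera call takes 0.05 s, during which the arm holds its last target. There are 200 camera calls.

## Working session

There is one attempt and no reset: what is moved stays moved. The work goes in short steps, Python scripts to look and compute and a shell command to move; the robot and the scene stay as the last step left them, time stands still between calls to the robot, and variables do not carry over. Pictures are saved under pics/ and viewed, at most 10 in all, crops included, and the job is handed in when it is done.

```bash
mkdir -p pics
cat > h.py <<'E'
import numpy as np, cv2
from scipy.spatial.transform import Rotation as R
from bench import manip
def pose():
    s=manip.sense(); q=s["tcp_rot"]; T=np.eye(4)
    T[:3,:3]=R.from_quat([q[1],q[2],q[3],q[0]]).as_matrix(); T[:3,3]=s["position"]; return T
def cam2world(name,T=None):
    c=manip.camera_info(name)
    if "hand_eye" in c: return (pose() if T is None else T)@np.array(c["hand_eye"])
    M=np.eye(4); M[:3,:3]=cv2.Rodrigues(np.array(c["rvec"],float))[0]; M[:3,3]=np.ravel(c["tvec"]); return np.linalg.inv(M)
def rays(name,px):
    c=manip.camera_info(name); K=np.array([[c["fx"],0,c["cx"]],[0,c["fy"],c["cy"]],[0,0,1.]])
    u=cv2.undistortPoints(np.array(px,float).reshape(-1,1,2),K,np.array([c["k1"],0,0,0.])).reshape(-1,2)
    return np.c_[u,np.ones(len(u))]
def plane(name,px,z,T=None):
    M=cam2world(name,T); d=rays(name,px)@M[:3,:3].T; o=M[:3,3]
    return o+d*((z-o[2])/d[:,2])[:,None]
def cloud(name,px,depth,T=None):
    M=cam2world(name,T); r=rays(name,px); z=np.array([depth[int(v),int(u)] for u,v in px])
    return (r*z[:,None])@M[:3,:3].T+M[:3,3]
def snap(name,tag):
    T=pose(); im,d=manip.snapshot(name); cv2.imwrite(f"pics/{tag}.png",im[:,:,::-1]); np.savez(f"pics/{tag}.npz",im=im,d=d,T=T); return T,im,d
E
python3 - <<'E'
from h import *
for n in("scene","side"): snap(n,n+"0"); print(n,cam2world(n)[:3,3].round(3))
print(manip.camera_info("scene"),manip.camera_info("wrist")["hand_eye"]); print(pose().round(3),manip.sense()["time"])
E
```

```text
scene [ 0.972 -0.087  0.799]
side [0.408 0.46  0.69 ]
{'fx': 380.8364412210619, 'fy': 380.8364412210619, 'cx': 279.7257209942046, 'cy': 206.97953406936642, 'k1': -0.04274792596983637, 'rvec': array([ 2.04201239,  1.7010665 , -0.51405342]), 'tvec': array([-0.08068072, -0.37873217,  1.20074644])} [[ 2.13946619e-04 -9.54969293e-01 -2.96704574e-01  7.55571935e-02]
 [ 9.99999977e-01  2.01239171e-04  7.33705762e-05  1.31170008e-03]
 [-1.03580647e-05 -2.96704583e-01  9.54969314e-01 -1.76522025e-01]
 [ 0.00000000e+00  0.00000000e+00  0.00000000e+00  1.00000000e+00]]
[[ 0.965  0.263 -0.     0.151]
 [ 0.263 -0.965  0.002 -0.554]
 [ 0.    -0.002 -1.     0.197]
 [ 0.     0.     0.     1.   ]] 0.1
```

View pics/scene0.png

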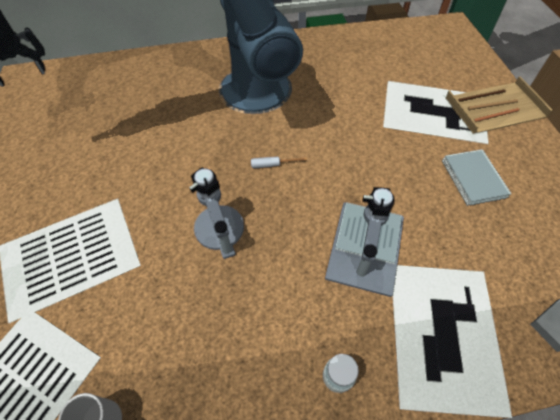

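View pics/side0.png

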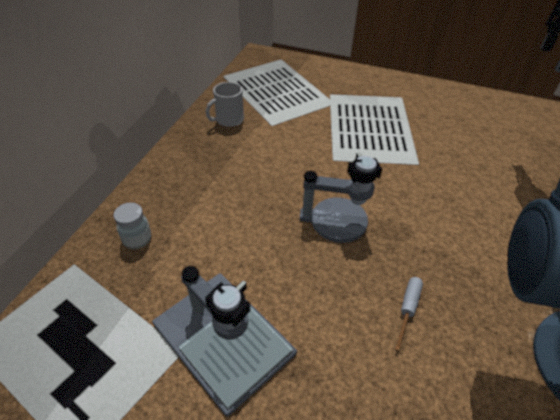

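The target magnifier, the one with the rectangular foot and glass, has its head at scene (382,200) and side (228,300). The spare is at scene (205,180) and side (365,168). Next I measure the eyepiece tops and pillars.

Run:
```python
from h import *
for n,boxes in(("scene",{"tgt":(355,180,405,220),"spare":(185,162,225,202)}),("side",{"tgt":(200,275,255,330),"spare":(345,148,385,190)})):
    z=np.load(f"pics/{n}0.npz"); im,d=z["im"],z["d"]
    for k,(a,b,c,e) in boxes.items():
        v,u=np.mgrid[b:e,a:c]; px=np.c_[u.ravel(),v.ravel()]
        P=cloud(n,px,d); g=im[px[:,1],px[:,0]].min(1)
        top=np.percentile(P[:,2],99)
        m=(g>130)&(abs(P[:,2]-top)<0.006)
        print(n,k,"top z",top.round(4),m.sum(),P[m].mean(0).round(4),np.ptp(P[m],0).round(3))
        bl=(P[:,2]>top-0.012)&(g<70)
        print("  black",bl.sum(),P[bl].mean(0).round(4))
    cs=[cv2.resize(im[b:e,a:c],None,fx=8,fy=8,interpolation=cv2.INTER_CUBIC)[:400,:400] for a,b,c,e in boxes.values()]
    h=min(c.shape[0] for c in cs); cv2.imwrite(f"pics/{n}z.png",np.hstack([c[:h] for c in cs])[:,:,::-1])
z=np.load("pics/scene0.npz")
px=np.array([[371,250],[365,268],[382,215],[221,228],[228,250]])
print(cloud("scene",px,z["d"]).round(3))
```

```text
scene tgt top z 0.1734 201 [0.5808 0.1882 0.171 ] [0.036 0.036 0.006]
  black 157 [0.5982 0.1797 0.1719]
scene spare top z 0.1724 180 [ 0.4625 -0.1639  0.1705] [0.037 0.034 0.007]
  black 161 [ 0.4811 -0.159   0.1707]
side tgt top z 0.1752 436 [0.5775 0.1878 0.1731] [0.036 0.036 0.005]
  black 484 [0.5731 0.1962 0.172 ]
side spare top z 0.1754 169 [ 0.4588 -0.1642  0.1736] [0.032 0.036 0.005]
  black 217 [ 0.4605 -0.1451  0.1735]
[[ 0.671  0.145  0.123]
 [ 0.68   0.142  0.057]
 [ 0.608  0.185  0.142]
 [ 0.568 -0.142  0.126]
 [ 0.569 -0.14   0.027]]
```

View pics/scenez.png

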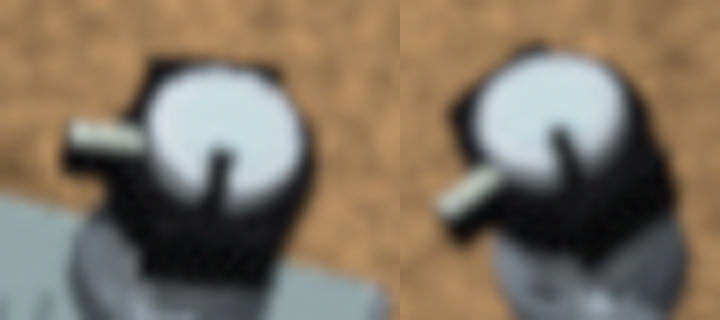

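The wide views put the target barrel axis at about (0.579, 0.188), with its top at z≈0.173. The nose points roughly along -y, about three clicks before the rib. I'll raise and turn the tool, then go over the head for a closer look.

```bash
python3 -m creep '[[[0,0,-0.012],[0,0,-0.148],0.085],[[0,0,-0.012],[0,0,-0.148],0.085],[[0,0,-0.012],[0,0,-0.148],0.085],[[0,0,-0.012],[0,0,-0.148],0.085],[[0,0,-0.012],[0,0,-0.148],0.085],[[0,0,-0.012],[0,0,-0.148],0.085],[[0,0,-0.012],[0,0,-0.148],0.085],[[0,0,-0.012],[0,0,-0.148],0.085],[[0,0,-0.012],[0,0,-0.148],0.085]]'
python3 -m creep '[[[0.0365,0.0225,0],[0,0,0],0.085],[[0.0365,0.0225,0],[0,0,0],0.085],[[0.0365,0.0225,0],[0,0,0],0.085],[[0.0365,0.0225,0],[0,0,0],0.085],[[0.0365,0.0225,0],[0,0,0],0.085],[[0.0365,0.0225,0],[0,0,0],0.085],[[0.0365,0.0225,0],[0,0,0],0.085],[[0.0365,0.0225,0],[0,0,0],0.085],[[0.0365,0.0225,0],[0,0,0],0.085],[[0.0365,0.0225,0],[0,0,0],0.085]]'
python3 -c "
from h import *;print(pose().round(3),np.round(manip.sense()['joint_positions'],3))"
```

```text
time: 1.0
position: [0.151, -0.5545, 0.3059]
tcp_rot: [-0.0, 0.695, 0.719, 0.0]
contact_force: [-0.7, -0.8, -0.7]
opening: 0.997
grip_force: 0.0
time: 2.0
position: [0.3664, -0.1821, 0.3057]
tcp_rot: [-0.0, 0.698, 0.716, -0.0]
contact_force: [0.0, -0.2, -0.1]
opening: 0.996
grip_force: 0.0
[[-0.027  1.    -0.     0.366]
 [ 1.     0.027  0.    -0.182]
 [ 0.    -0.    -1.     0.306]
 [ 0.     0.     0.     1.   ]] [-0.617  0.031 -0.079  1.462 -0.     0.928]
```

```bash
python3 -m creep '[[[0.0365,0.0225,0],[0,0,0],0.085],[[0.0365,0.0225,0],[0,0,0],0.085],[[0.0365,0.0225,0],[0,0,0],0.085],[[0.0365,0.0225,0],[0,0,0],0.085],[[0.0365,0.0225,0],[0,0,0],0.085],[[0.0365,0.0225,0],[0,0,0],0.085],[[0.0365,0.0225,0],[0,0,0],0.085],[[0.0365,0.0225,0],[0,0,0],0.085],[[0.0365,0.0225,0],[0,0,0],0.085],[[0.0365,0.0225,0],[0,0,0],0.085],[[0,0,0],[0,0,0],0.085]]'
python3 -c "
from h import *
T,im,d=snap('wrist','w1');print(T.round(4))"
```

```text
time: 3.1
position: [0.5823, 0.1912, 0.3026]
tcp_rot: [-0.001, 0.696, 0.718, -0.001]
contact_force: [1.4, -0.6, -0.6]
opening: 0.993
grip_force: 0.0
[[-3.180e-02  9.995e-01 -3.500e-03  5.823e-01]
 [ 9.995e-01  3.180e-02  6.000e-04  1.912e-01]
 [ 7.000e-04 -3.500e-03 -1.000e+00  3.026e-01]
 [ 0.000e+00  0.000e+00  0.000e+00  1.000e+00]]
```

View pics/w1.png

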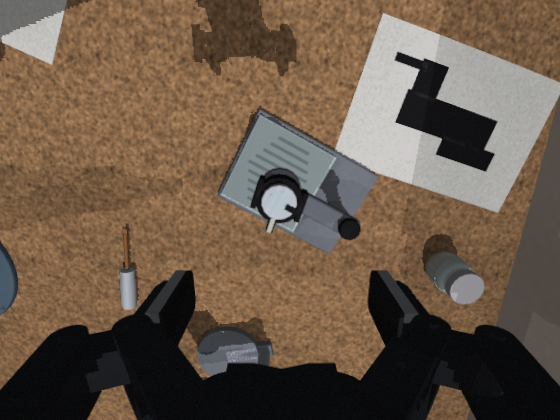

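The wrist view shows the target head at (278,202), over the glass, with the nose's white line ending near (271,229). The rib is near (290,209) and the pillar knob at (349,229).

Run:
```python
from h import *
z=np.load("pics/w1.npz"); im,d,T=z["im"],z["d"],z["T"]
a,b,c,e=245,165,320,245
v,u=np.mgrid[b:e,a:c]; px=np.c_[u.ravel(),v.ravel()]; P=cloud("wrist",px,d,T); g=im[px[:,1],px[:,0]].max(1)
mn=im[px[:,1],px[:,0]].min(1)
ey=(mn>120)&(P[:,2]>0.168)&(np.hypot(*(P[:,:2]-[.58,.188]).T)<.022)
hull=cv2.convexHull(px[ey].astype(np.float32)); (cx,cy),r=cv2.minEnclosingCircle(hull)
zt=np.median(P[ey,2]); C=plane("wrist",[[cx,cy]],zt,T)[0]; print("eyepiece",cx,cy,r,"z",zt,"C",C.round(4),"diam",2*r*.306/manip.camera_info("wrist")["fx"])
rad=np.hypot(*(P[:,:2]-C[:2]).T)
nose=(rad>.031)&(rad<.045)&(P[:,2]>.14); Pn=P[nose]; print("nose",nose.sum(),Pn.mean(0).round(4)); dn=Pn.mean(0)-C; print("nose ang",np.arctan2(dn[1],dn[0]))
wl=nose&(mn>100); Q=plane("wrist",px[wl],np.median(P[wl,2]),T); dq=Q.mean(0)-C; print("white",wl.sum(),Q.mean(0).round(4),"ang",np.arctan2(dq[1],dq[0]))
rb=(g<70)&(rad<.018); Q=plane("wrist",px[rb],zt,T); dq=Q.mean(0)-C; print("rib",rb.sum(),dq.round(4),"ang",np.arctan2(dq[1],dq[0]))
k=cloud("wrist",[[349,229]],d,T)[0]; print("pillar",k.round(4),"ang",np.arctan2(*(k-C)[1::-1]))
col=(g<60)&(rad>.021)&(rad<.031)&(P[:,2]>.14)&(P[:,2]<.175); print("collar top z",np.percentile(P[col,2],[10,50,90]).round(4))
cv2.imwrite("pics/w1z.png",cv2.resize(im[b:e,a:c],None,fx=7,fy=7,interpolation=cv2.INTER_CUBIC)[:,:,::-1])
```

```text
eyepiece 278.981689453125 201.58900451660156 17.356904983520508 z 0.1726255952993679 C [0.5798 0.1874 0.1726] diam 0.03525847334040469
nose 58 [0.5749 0.1614 0.1633]
nose ang -1.7573348584393056
white 30 [0.5698 0.1543 0.1654] ang -1.8635478989028313
rib 67 [ 0.0081  0.0012 -0.    ] ang 0.15147866579287492
pillar [0.6679 0.1431 0.1252] ang -0.46628623551587833
collar top z [0.1546 0.1642 0.1653]
```

View pics/w1z.png

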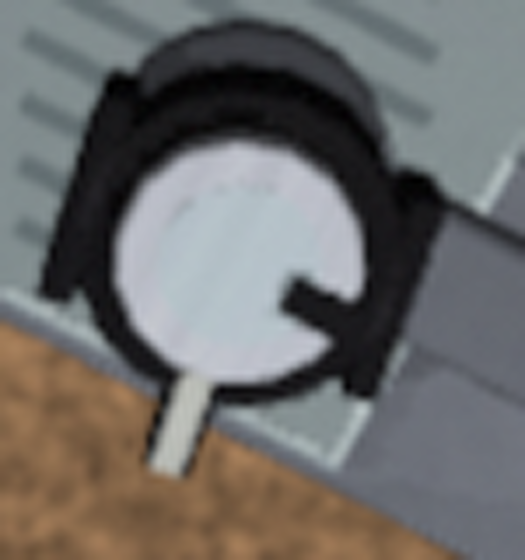

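The close crop gives a consistent picture: nose at -1.87 rad, rib and pillar at about -0.47 rad, so the collar is at -1.40 (four clicks). The flats run parallel to the nose and the collar top is at z≈0.165. I'll set the tool yaw to 1.276, centre over the axis, and go partway down.

```bash
python3 -m creep '[[[-0.0036,-0.0028,0],[0,0,0.109],0.085],[[0,0,0.015],[0,0,0.109],0.085],[[0,0,0.025],[0,0,0.109],0.085],[[0,0,0.025],[0,0,0],0.085],[[0,0,0.025],[0,0,0],0.085],[[0,0,0],[0,0,0],0.085],[[0,0,0],[0,0,0],0.085]]'
python3 -c "
from h import *
T=pose();print(T.round(4));d=np.array([.5796,.1875,.131])-T[:3,3];print('tool delta',(T[:3,:3].T@d).round(4),'yaw',np.arctan2(T[1,0],T[0,0]))
T,im,d=snap('wrist','w2')
px=np.argwhere(d>0)[:,::-1];px=px[(px[:,0]>180)&(px[:,0]<380)&(px[:,1]>80)&(px[:,1]<330)]
P=cloud('wrist',px,d,T);mn=im[px[:,1],px[:,0]].min(1)
m=(mn>120)&(abs(P[:,2]-.173)<.004)&(np.hypot(*(P[:,:2]-[.58,.188]).T)<.024)
(c,r)=cv2.minEnclosingCircle(px[m].astype(np.float32));C=plane('wrist',[c],.1728,T)[0];print(m.sum(),c,r,C.round(4))
rad=np.hypot(*(P[:,:2]-C[:2]).T);n=(rad>.03)&(rad<.038)&(P[:,2]>.155)&(P[:,2]<.17)&(mn>100);q=plane('wrist',px[n],.165,T).mean(0)-C;print(n.sum(),'nose',np.arctan2(q[1],q[0]))
"
```

```text
time: 3.85
position: [0.5776, 0.1824, 0.2163]
tcp_rot: [-0.0, 0.805, 0.593, -0.001]
contact_force: [0.8, 0.5, 0.5]
opening: 0.992
grip_force: 0.0
[[ 2.964e-01  9.551e-01 -1.100e-03  5.776e-01]
 [ 9.551e-01 -2.964e-01 -5.000e-04  1.824e-01]
 [-8.000e-04 -9.000e-04 -1.000e+00  2.163e-01]
 [ 0.000e+00  0.000e+00  0.000e+00  1.000e+00]]
tool delta [0.0055 0.0004 0.0853] yaw 1.2698681210827998
1574 (281.5233154296875, 217.62176513671875) 23.927391052246094 [0.5801 0.1875 0.1728]
57 nose -1.8576774343826028
```

```bash
python3 -m creep '[[[0.0056,0.0007,0.015],[0,0,-0.01],0.085],[[0,0,0.015],[0,0,0],0.085],[[0,0,0.015],[0,0,0],0.085],[[0,0,0.015],[0,0,0],0.085],[[0,0,0.015],[0,0,0],0.085],[[0,0,0.01],[0,0,0],0.085],[[0,0,0],[0,0,0],0.085],[[0,0,0],[0,0,0],0.085]]' && python3 -m creep '[[[0,0,0],[0,0,0],0.05],[[0,0,0],[0,0,0],0.05],[[0,0,0],[0,0,0],0.05],[[0,0,0],[0,0,0],0.05],[[0,0,0],[0,0,0],0.05],[[0,0,0],[0,0,0],0.05]]' 30
python3 -c "
from h import *
T=pose();print(T.round(4))"
```

```text
time: 4.7
position: [0.5815, 0.1885, 0.132]
tcp_rot: [0.0, 0.802, 0.597, 0.001]
contact_force: [-0.9, 0.4, 0.8]
opening: 0.994
grip_force: 0.0
time: 5.3
position: [0.5808, 0.1885, 0.1309]
tcp_rot: [0.0, 0.802, 0.598, -0.0]
contact_force: [0.4, 0.3, 0.4]
opening: 0.586
grip_force: 0.0
[[ 2.860e-01  9.582e-01 -1.000e-04  5.808e-01]
 [ 9.582e-01 -2.860e-01 -1.000e-04  1.885e-01]
 [-1.000e-04 -0.000e+00 -1.000e+00  1.309e-01]
 [ 0.000e+00  0.000e+00  0.000e+00  1.000e+00]]
```

Opening reads 50 mm with no grip force, although the flats are 56 mm apart. I'll look before going further.

```bash
python3 -c "
from h import *
T,im,d=snap('wrist','w3');s=manip.sense();print(s['opening'],s['grip_force'],manip.camera_info('wrist')['fx'])
snap('side','s3');im=np.load('pics/s3.npz')['im'];z=cv2.resize(im[220:380,150:330],None,fx=2.2,fy=2.2)
w=np.load('pics/w3.npz')['im'];w=cv2.resize(w,(400,300));o=np.zeros((352,796,3),np.uint8);o[:300,:400]=w;o[:352,400:796]=z[:352,:396];cv2.imwrite('pics/c3.png',o[:,:,::-1])
"
```

```text
0.5901927753076346 0.0 301.2729946461326
```

View pics/c3.png

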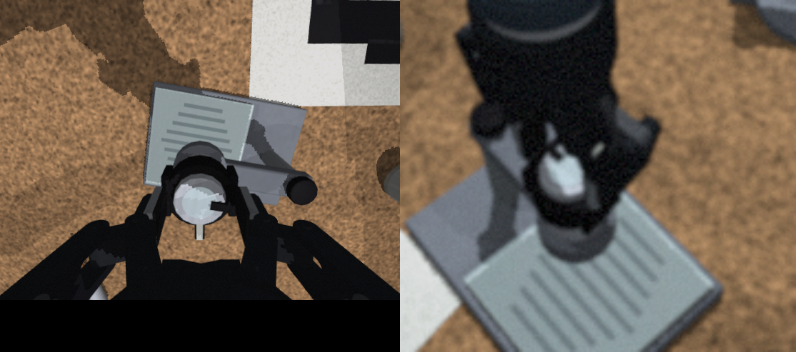

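The wrist half (left) shows both fingers either side of the collar flats with the nose clear between them. The pads may just not have pressed yet, so I'll command a tighter closure.

```bash
python3 -m creep '[[[0,0,0],[0,0,0],0.045],[[0,0,0],[0,0,0],0.045],[[0,0,0],[0,0,0],0.045]]' 30; python3 -m creep '[[[0,0,0],[0,0,0],0.03],[[0,0,0],[0,0,0],0.03],[[0,0,0],[0,0,0],0.03]]' 30
```

```text
time: 5.7
position: [0.5808, 0.1885, 0.1308]
tcp_rot: [0.0, 0.802, 0.598, -0.0]
contact_force: [-0.5, 0.0, 0.8]
opening: 0.526
grip_force: 0.0
time: 6.0
position: [0.5797, 0.1889, 0.1311]
tcp_rot: [-0.001, 0.802, 0.598, -0.0]
contact_force: [-5.4, 1.6, 4.7]
opening: 0.421
grip_force: 30.0
```

Grip force is 30 N, but the opening reads 36 mm, closer to the 38 mm barrel than to the 56 mm flats. I need to see what the pads are holding.

```bash
python3 -c "
from h import *
T,im,d=snap('wrist','w4');a=manip.sense();print(a['contact_force'],a['moment'])
cv2.imwrite('pics/w4z.png',cv2.resize(im[180:380,170:400],None,fx=3,fy=3,interpolation=cv2.INTER_CUBIC)[:,:,::-1])
for v in (230,245,260,275):
  r=[(u,(T[:3,:3].T@(cloud('wrist',[[u,v]],d,T)[0]-T[:3,3])).round(3).tolist()) for u in range(200,370,6)]
  print(v,[(u,p[1],p[2]) for u,p in r])
"
```

```text
[-4.88405591  2.18376264  5.4337618 ] [ 0.33624959  1.11166953 -0.03807766]
230 [(200, -0.087, 0.13), (206, -0.077, 0.115), (212, -0.069, 0.11), (218, -0.063, 0.109), (224, -0.057, 0.109), (230, -0.051, 0.108), (236, -0.026, -0.01), (242, -0.022, -0.01), (248, -0.022, 0.018), (254, -0.014, -0.021), (260, -0.011, -0.026), (266, -0.007, -0.031), (272, -0.004, -0.033), (278, -0.001, -0.032), (284, 0.002, -0.033), (290, 0.005, -0.032), (296, 0.008, -0.031), (302, 0.012, -0.028), (308, 0.015, -0.022), (314, 0.023, 0.017), (320, 0.027, 0.019), (326, 0.031, 0.017), (332, 0.036, 0.019), (338, 0.04, 0.02), (344, 0.044, 0.021), (350, 0.049, 0.024), (356, 0.054, 0.027), (362, 0.059, 0.029), (368, 0.064, 0.032)]
245 [(200, -0.089, 0.13), (206, -0.077, 0.109), (212, -0.071, 0.11), (218, -0.064, 0.108), (224, -0.058, 0.11), (230, -0.026, -0.033), (236, -0.023, -0.033), (242, -0.02, -0.027), (248, -0.016, -0.033), (254, -0.013, -0.033), (260, -0.01, -0.034), (266, -0.007, -0.033), (272, -0.004, -0.036), (278, -0.001, -0.038), (284, 0.002, -0.038), (290, 0.005, -0.036), (296, 0.008, -0.033), (302, 0
[... 833 characters left out ...]
 0.054, 0.018), (362, 0.058, 0.017), (368, 0.062, 0.018)]
275 [(200, -0.092, 0.13), (206, -0.085, 0.131), (212, -0.078, 0.13), (218, -0.029, -0.048), (224, -0.027, -0.049), (230, -0.022, -0.056), (236, -0.02, -0.056), (242, -0.017, -0.052), (248, -0.016, -0.042), (254, -0.013, -0.042), (260, -0.01, -0.041), (266, -0.007, -0.043), (272, -0.004, -0.042), (278, -0.001, -0.043), (284, 0.002, -0.042), (290, 0.005, -0.042), (296, 0.008, -0.042), (302, 0.011, -0.042), (308, 0.014, -0.042), (314, 0.017, -0.041), (320, 0.019, -0.05), (326, 0.02, -0.057), (332, 0.023, -0.056), (338, 0.028, -0.048), (344, 0.03, -0.049), (350, 0.075, 0.116), (356, 0.082, 0.116), (362, 0.089, 0.117), (368, 0.095, 0.117)]
```

View pics/w4z.png

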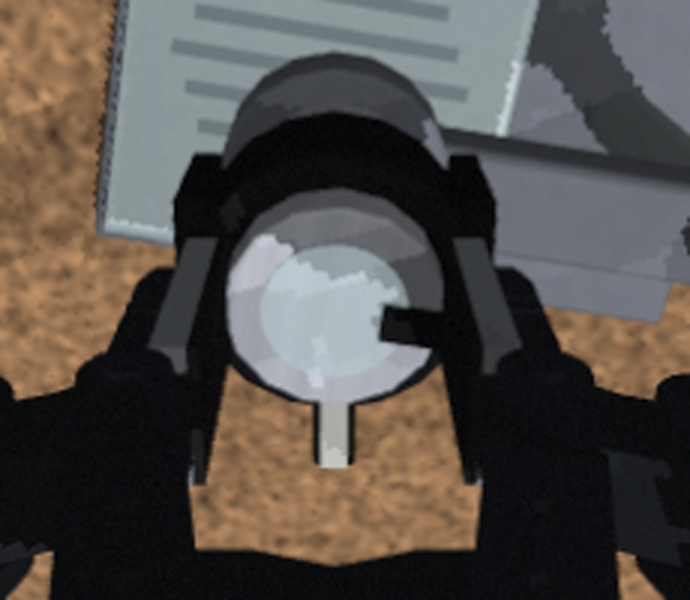

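The image suggests the grey pads may be at eyepiece level, on top of the collar instead of beside the flats. I'll check the fingertip position in the tool frame from the earlier pictures.

```bash
python3 -c "
from h import *
for tag in('w1','w2','w3','w4'):
  z=np.load(f'pics/{tag}.npz');d,T=z['d'],z['T'];px=np.argwhere((d>0)&(d<.20))[:,::-1]
  P=(cloud('wrist',px,d,T)-T[:3,3])@T[:3,:3]
  for s in(-1,1):
    m=(P[:,1]*s>.018)&(abs(P[:,0])<.03)&(P[:,2]<.03)&(P[:,1]*s<.06); Q=P[m]
    print(tag,s,m.sum()); 
    for lo in np.arange(-.07,.03,.01):
      k=Q[(Q[:,2]>=lo)&(Q[:,2]<lo+.01)]
      if len(k)>3: print('   z',lo.round(3),len(k),'|y| %.3f-%.3f'%tuple(np.percentile(abs(k[:,1]),[2,98])),'x %.3f-%.3f'%tuple(np.percentile(k[:,0],[2,98])))
"
```

```text
w1 -1 11860
   z -0.07 700 |y| 0.042-0.055 x -0.012-0.010
   z -0.06 518 |y| 0.042-0.054 x -0.012-0.010
   z -0.05 73 |y| 0.042-0.042 x -0.011-0.009
w1 1 11097
   z -0.07 713 |y| 0.043-0.056 x -0.011-0.010
   z -0.06 516 |y| 0.043-0.055 x -0.011-0.010
   z -0.05 77 |y| 0.043-0.043 x -0.010-0.008
w2 -1 11901
   z -0.07 704 |y| 0.042-0.055 x -0.011-0.010
   z -0.06 513 |y| 0.042-0.055 x -0.011-0.010
   z -0.05 71 |y| 0.042-0.042 x -0.011-0.009
w2 1 11144
   z -0.07 697 |y| 0.043-0.056 x -0.012-0.010
   z -0.06 517 |y| 0.043-0.055 x -0.011-0.010
   z -0.05 73 |y| 0.043-0.043 x -0.010-0.009
w3 -1 16946
   z -0.07 546 |y| 0.024-0.038 x -0.011-0.010
   z -0.06 463 |y| 0.024-0.038 x -0.011-0.010
   z -0.05 355 |y| 0.018-0.037 x -0.011-0.010
   z -0.04 822 |y| 0.018-0.028 x -0.018-0.015
   z -0.03 113 |y| 0.019-0.028 x 0.012-0.016
   z -0.02 90 |y| 0.018-0.028 x 0.012-0.016
w3 1 17046
   z -0.07 550 |y| 0.025-0.039 x -0.011-0.010
   z -0.06 441 |y| 0.025-0.039 x -0.011-0.010
   z -0.05 361 |y| 0.018-0.038 x -0.010-0.010
   z -0.04 901 |y| 0.018-0.027 x -0.018-0.015
   z -0.03 115 |y| 0.018-0.027 x 0.012-0.016
   z -0.02 91 |y| 0.019-0.027 x 0.012-0.015
w4 -1 15818
   z -0.07 276 |y| 0.018-0.031 x 0.005-0.010
   z -0.06 267 |y| 0.018-0.031 x 0.005-0.010
   z -0.05 199 |y| 0.018-0.030 x 0.005-0.011
   z -0.04 297 |y| 0.018-0.027 x 0.003-0.015
   z -0.03 112 |y| 0.018-0.027 x 0.012-0.015
   z -0.02 92 |y| 0.019-0.027 x 0.012-0.015
w4 1 16761
   z -0.07 452 |y| 0.018-0.032 x -0.011-0.010
   z -0.06 418 |y| 0.019-0.032 x -0.011-0.011
   z -0.05 343 |y| 0.018-0.031 x -0.010-0.010
   z -0.04 389 |y| 0.018-0.028 x -0.018-0.015
   z -0.03 124 |y| 0.018-0.028 x 0.011-0.017
   z -0.02 99 |y| 0.018-0.028 x 0.012-0.016
```

That explains it. The wrist depth shows the real fingertips about 48 mm behind the reported TCP when open, where I expected about 13 mm. So the fingers closed on the fixed eyepiece above the collar. I'll open again and measure the tip and body heights before going lower.

```bash
python3 -m creep '[[[0,0,0],[0,0,0],0.07],[[0,0,0],[0,0,0],0.07],[[0,0,0],[0,0,0],0.07],[[0,0,0],[0,0,0],0.07],[[0,0,0],[0,0,0],0.07]]'; python3 -c "
from h import *
snap('wrist','w5')
for tag in('w2','w3','w5'):
  z=np.load(f'pics/{tag}.npz');d,T=z['d'],z['T'];px=np.argwhere((d>0)&(d<.20))[:,::-1]
  P=(cloud('wrist',px,d,T)-T[:3,3])@T[:3,:3]
  for s in(-1,1):
    m=(P[:,1]*s>.0295)&(abs(P[:,0])<.012)&(P[:,2]<.0)&(P[:,1]*s<.058); Q=P[m]
    h=np.sort(Q[:,2]); print(tag,s,'tip z',h[[-1,-10,-40,-100]].round(4), 'y', abs(Q[Q[:,2]>h[-100]][:,1]).min().round(4),abs(Q[Q[:,2]>h[-100]][:,1]).max().round(4))
  b=(abs(P[:,1])<.03)&(P[:,2]<-.06); b&=(abs(P[:,1])<.02); h=np.sort(P[b][:,2]); print('body',b.sum(),h[[-1,-50,-300]].round(4),np.percentile(P[b],[2,98],axis=0).round(3).tolist())
"
```

```text
time: 6.55
position: [0.581, 0.1884, 0.1308]
tcp_rot: [0.0, 0.802, 0.597, 0.0]
contact_force: [-0.7, -0.2, 0.6]
opening: 0.818
grip_force: 0.0
w2 -1 tip z [-0.0464 -0.0476 -0.0489 -0.0508] y 0.0415 0.0441
w2 1 tip z [-0.0461 -0.0473 -0.0488 -0.0509] y 0.0424 0.0492
body 9231 [-0.1055 -0.1065 -0.1079] [[0.008, -0.019, -0.132], [0.019, 0.019, -0.107]]
w3 -1 tip z [-0.0418 -0.0436 -0.0464 -0.0513] y 0.0296 0.0382
w3 1 tip z [-0.0411 -0.0427 -0.0456 -0.0493] y 0.0295 0.0391
body 10633 [-0.0992 -0.1032 -0.1071] [[0.009, -0.019, -0.132], [0.019, 0.019, -0.107]]
w5 -1 tip z [-0.0411 -0.0423 -0.0439 -0.0464] y 0.034 0.0406
w5 1 tip z [-0.0414 -0.0421 -0.0439 -0.0464] y 0.035 0.0417
body 9562 [-0.1054 -0.1066 -0.1079] [[0.008, -0.019, -0.132], [0.019, 0.019, -0.107]]
```

The palm (-106 mm against a nominal -73 mm) and the fingertips are both offset by the same 34 mm, and the gripper is centred sideways. So the reported TCP sits 34 mm too far along z. I'll go down another 34 mm, nudge onto the axis, and pinch the flats.

```bash
python3 -m creep '[[[-0.001,-0.001,0],[0,0,0],0.075],[[0,0,0.01],[0,0,0],0.075],[[0,0,0.01],[0,0,0],0.075],[[0,0,0.01],[0,0,0],0.075],[[0,0,0.004],[0,0,0],0.075],[[0,0,0],[0,0,0],0.075]]' && python3 -m creep '[[[0,0,0],[0,0,0],0.06],[[0,0,0],[0,0,0],0.045],[[0,0,0],[0,0,0],0.045],[[0,0,0],[0,0,0],0.045],[[0,0,0],[0,0,0],0.045],[[0,0,0],[0,0,0],0.045]]' 30
python3 -c "
from h import *
T=pose();print('yaw',np.arctan2(T[1,0],T[0,0]),manip.sense()['moment'])"
```

```text
time: 7.2
position: [0.5785, 0.1876, 0.0954]
tcp_rot: [-0.001, 0.802, 0.597, -0.001]
contact_force: [-0.1, -0.2, 0.7]
opening: 0.879
grip_force: 0.0
time: 7.8
position: [0.5795, 0.188, 0.0973]
tcp_rot: [-0.0, 0.802, 0.598, 0.0]
contact_force: [-1.9, -0.5, 3.7]
opening: 0.65
grip_force: 34.2
yaw 1.280924908387518 [ 0.1131204   0.56056077 -0.05193757]
```

The grip is now 55.5 mm wide at 34 N, which matches the flats. Turning anticlockwise.

```bash
python3 -m creep '[[[0,0,0],[0,0,-0.1],0.045],[[0,0,0],[0,0,-0.1],0.045],[[0,0,0],[0,0,-0.1],0.045],[[0,0,0],[0,0,-0.1],0.045],[[0,0,0],[0,0,-0.1],0.045],[[0,0,0],[0,0,-0.1],0.045],[[0,0,0],[0,0,-0.1],0.045]]'; python3 -m creep '[[[0,0,0],[0,0,-0.1],0.045],[[0,0,0],[0,0,-0.1],0.045],[[0,0,0],[0,0,-0.1],0.045],[[0,0,0],[0,0,-0.1],0.045],[[0,0,0],[0,0,-0.1],0.045],[[0,0,0],[0,0,-0.1],0.045],[[0,0,0],[0,0,-0.1],0.045],[[0,0,0],[0,0,0],0.045],[[0,0,0],[0,0,0],0.045]]'
python3 - <<'E'
from h import *
T,im,d=snap('wrist','w6');print('yaw',np.arctan2(T[1,0],T[0,0]),manip.sense()['moment'])
cv2.imwrite('pics/w6z.png',cv2.resize(im[150:380,160:400],None,fx=2.5,fy=2.5)[:,:,::-1])
E
```

```text
time: 8.5
position: [0.5793, 0.1879, 0.0973]
tcp_rot: [-0.0, 0.547, 0.837, 0.0]
contact_force: [-3.9, -0.2, 4.9]
opening: 0.65
grip_force: 34.4
time: 9.4
position: [0.5792, 0.1878, 0.0973]
tcp_rot: [-0.0, 0.229, 0.973, -0.0]
contact_force: [-4.8, -0.6, 5.2]
opening: 0.65
grip_force: 34.4
yaw 2.678688362717523 [-0.07408269  0.79882286  0.03878383]
```

View pics/w6z.png

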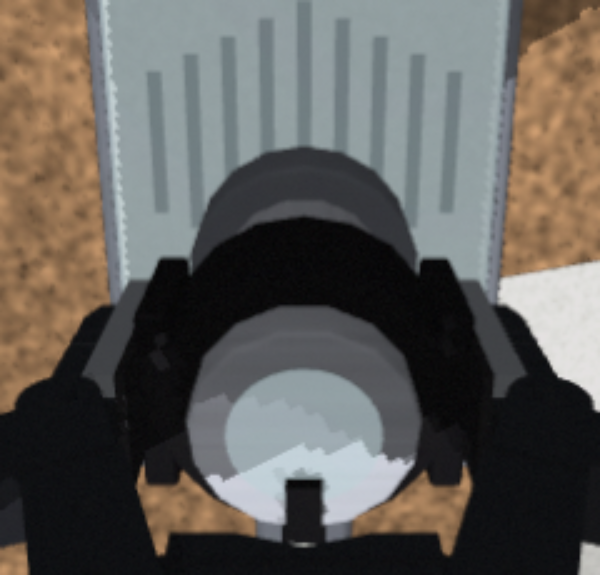

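The crop shows the rib at (305,510) with the nose's white line right under it at (305,545), and the pads outside the flats. It's aligned, so I'll release, rise clear and verify.

```bash
python3 -m creep '[[[0,0,0],[0,0,0],0.085],[[0,0,0],[0,0,0],0.085],[[0,0,0],[0,0,0],0.085],[[0,0,0],[0,0,0],0.085],[[0,0,0],[0,0,0],0.085],[[0,0,0],[0,0,0],0.085]]' && python3 -m creep '[[[0,0,-0.01],[0,0,0],0.085],[[0,0,-0.02],[0,0,0],0.085],[[0,0,-0.03],[0,0,0],0.085],[[0,0,-0.03],[0,0,0],0.085],[[0,0,-0.03],[0,0,0],0.085],[[0,0,-0.03],[0,0,0],0.085],[[0,0,-0.03],[0,0,0],0.085],[[0,0,0],[0,0,0],0.085],[[0,0,0],[0,0,0],0.085]]'
python3 - <<'E'
from h import *
T,im,d=snap('wrist','w7')
a,b,c,e=220,150,340,260
cv2.imwrite('pics/w7z.png',cv2.resize(im[b:e,a:c],None,fx=5,fy=5,interpolation=cv2.INTER_CUBIC)[:,:,::-1])
E
```

```text
time: 10.05
position: [0.5796, 0.1878, 0.0968]
tcp_rot: [0.0, 0.228, 0.974, -0.0]
contact_force: [-0.7, 0.2, 0.3]
opening: 0.994
grip_force: 0.0
time: 10.95
position: [0.5803, 0.188, 0.2782]
tcp_rot: [0.001, 0.228, 0.974, 0.001]
contact_force: [-0.3, 0.2, 0.4]
opening: 0.996
grip_force: 0.0
```

View pics/w7z.png

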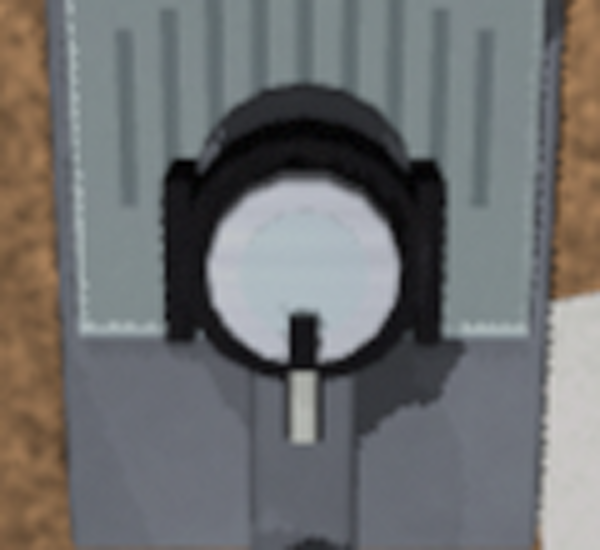

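The rib at (304,340) and the nose's white line at (304,405) are in line, pointing at the pillar. The gripper is clear and open, so I'll hand in.

```bash
python3 -c "
from bench import manip
print(manip.sign_off())"
```

```text
the job is handed in; nothing more can be done
None
```

The collar over the glass plate was turned four clicks anticlockwise and rests with its nose in line with the index rib; the spare magnifier was not touched, and the job was handed in at about 11 s, though a first pinch briefly closed on the fixed eyepiece (30 N) because the reported TCP was 34 mm off.

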